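# Seat a tail-wheel dust cap with the cap driver

### The arm

A 6-joint arm with a two-finger parallel gripper is mounted at the origin on the work surface. World frame = base frame: x ahead of the robot, y to its left, z up, the work surface at z = 0. Lengths are in m, angles in rad, forces in N, time in s.
With the tool pointing down it reaches from about 0.3 to 0.85 m from the base axis. Payload 4.2 kg.
Tool frame: the origin (TCP) lies on the centre line of the jaws, within the pads' length; the fingertips stand 17 mm ahead of it and the grasp point (between the pads) lies 2 mm behind it; z points along the fingers, y is the direction in which the jaws open and shut (so a half turn about z gives the same grasp; the last joint's range is limited). The gripper opens to 91 mm and grips with 3 to 60 N. Pads are 32 mm wide; open, the fingers measure 118 mm over their backs; the gripper's body (76 mm by 178 mm) begins 60 mm behind the grasp point.
Start: joints at [-1.324, 0.32, 1.565, -0, 1.257, -0.02], TCP at [0.152, -0.555, 0.231] pointing down, gripper open.
Joint ranges: [-3.11, 3.11], [-0.84, 2.01], [0.21, 2.61], [-1.34, 4.49], [0.05, 2.63], [-2.56, 2.56]. Speed limits (rad/s): [2.57, 2.57, 3.14, 3.14, 3.14, 3.14].

### API

Orientations are given as a 3x3 rotation matrix whose columns are the frame's x, y, z axes.
In Python, from plant import robot, cams, finish_job gives the robot as it stands.
- The arm moves only by the tool arm_command, never from a script. Its argument "targets" is text: rows parted by semicolons, each of 7 numbers parted by spaces: the turn, a rotation vector about the tool's x, y, z in rad, then the shift along the tool's x, y, z in mm, then the gripper's target within -1 to 1 (shut at 1, half-way at 0, fully open at -1). A call has 1 to 12 rows; each row shifts and turns the pose as measured when the row begins, along the tool's axes as they then stand; what a row does not reach is not made up. A row lasts 1/10 s, in which the tool goes at most 50 mm and 8.59 degrees, less where a joint would pass 70% of its speed; a pose out of reach is approached as far as the arm can. A call is refused whole if a number of a shift passes 50 or a number of a turn 0.15, either way. A call with a gripper value outside its range is refused whole. The fingers move at their own pace and stop on an object; "newtons" is the grip in N (left out, the last holds). Time passes only in rows, so rows that do not move let the fingers close. It gives the time, the measured TCP pose, the force and the opening at its end, in the units of the state.
- robot.get_obs(): the state, without advancing time (a new reading comes with each control period).
- cams.capture(name): name is "side" or "top" or "wrist"; returns the picture (384x512x3 uint8, red, green, blue); there is no depth.
- cams.camera_info(name): a dict with "fx", "fy", "cx", "cy" (pixels), "distortion" ([k1, k2, p1, p2, k3] as OpenCV has them; the pictures are not rectified), "xyz" and "attitude" of the camera in the world; the wrist camera has in their place "T_tool_cam" (4x4, takes a point from camera to tool coordinates, whose origin is the TCP and whose axes are the flange's). Camera axes: x right, y up, looking along -z (the intrinsics and any distortion apply to the point x, -y, -z); pixel columns grow to the right and rows downward; lengths in m; the calibration is good to about 2 mm. A picture is of the moment at which its call begins: read the wrist's pose just before it. camera_info takes no time and is no camera call.
- finish_job(): hands the job in, once; it reports no verdict.
The state is a dict: "clock": time; "q": joint angles; "dq": joint speeds; "joint_efforts": joint torques, N m; "tool_pos": TCP position; "eef_rot": TCP orientation; "contact_force": force on the tool from outside, world axes, zero at the start; "torque": the same for the moment, N m; "gripper_width": finger opening in m.
Only numpy, scipy, OpenCV 4.12 (cv2) and the standard library are available. Lean on these libraries where they do the work, as an engineer would, in place of code of your own. Each camera call takes 0.05 s, during which the arm holds its last target. There are 200 camera calls.

### The job

One of the two tail wheels lying on the bench has a yellow dust cap that still stands proud of its hub. Take the red-handled cap driver by its handle, set its white foot squarely and centrally on the yellow cap and press straight down until the cap is fully home, then stand the driver upright on its round green pad again and let go.

Things in the scene. Friction and masses are not known exactly. Their poses are not given: they have to be found in the camera images.
- driver_mid (a point): The cap driver, a loose tool of 0.2 to 0.33 kg, 80 mm tall, standing on the green pad: round white foot (52 mm diameter, 12 mm tall, flat underside), above it a straight round red handle (30 mm diameter, 68 mm long). This point is on its axis half-way up, 40 mm above the foot's underside; z points up along the handle.
- cap_top (a point): Centre of the flat top of the yellow dust cap (44 mm diameter flange, 6 mm thick) in a black tail wheel (150 mm diameter) lying flat and fixed on the bench; rim 48 mm, hub face 46 mm above the bench. The point moves down with the cap: 61 to 64 mm above the bench at the start, 52 mm when home. z up. The other, equal wheel has a blue cap already home, not part of the job.
- cap (a joint): How far the yellow cap has been pressed in, in m: 0 to 0.003 at the start (9 to 12 mm of shank showing), 0.012 fully home, where it stops dead with its flange on the hub. It slides straight down into the hub against a steady resistance of about 9 N and stays where it is left.
- pad_top (a point): Centre of the upper face of the round green rubber pad (110 mm diameter, 6 mm thick, fixed to the bench), the driver's place. z points up.
There are look-alikes about, which are no part of the job. Leave any brown or purple look-alike of the part that bears cap_top alone.

How it is judged:
On the way:
1. the driver, held by the fingers, stands squarely on the yellow cap (centres within 15 mm, upright within 10 degrees) with the cap pressed home (within 2 mm) (value of joint cap above 0.01 m and horizontal distance between driver_mid and cap_top below 0.015 m and angle between driver_mid's own z axis and vertical below 0.175 rad and contact force between driver and cap above 1 N and contact force between the fingers and driver above 1 N), for 0.05 s.
At the end, for the whole second after the job is handed in: The yellow cap is within 2 mm of fully home, and the driver stands released and at rest on the green pad, upright within 10 degrees, its axis within 40 mm of the pad's centre (value of joint cap above 0.01 m and horizontal distance between driver_mid and pad_top below 0.04 m and z of driver_mid in the frame of pad_top between 0.035 and 0.045 m and angle between driver_mid's own z axis and vertical below 0.175 rad and linear speed of driver below 0.02 m/s); the robot touches nothing.
It fails at once if the robot itself pushes on the yellow cap instead of using the driver (contact force between any of the fingers, the arm and cap above 3 N).
It also fails if it takes over 43 s, if anything falls off the work surface, if the arm or the gripper's body presses on something with over 40 N, if the wrist force passes 120 N, or if a joint passes its speed limit or range.

## Working session

There is one attempt and no reset: what is moved stays moved. The work goes in short steps, Python scripts to look and compute and a tool call to move; the robot and the scene stay as the last step left them, time stands still between calls to the robot, and variables do not carry over. Pictures are saved under pics/ and viewed, about 8 in all and at most 12, crops included, and the job is handed in when it is done.

Besides the shell and the picture viewer there is one more tool, called after "Call:" by a JSON object that holds its "fn" and its "kwargs". arm_command: Moves the arm, as the interface text tells. Its arguments: {"type":"object","properties":{"targets":{"type":"string"},"newtons":{"type":"number"}},"required":["targets"]}

```bash
mkdir -p pics; cat > h.py <<'E'
import numpy as np, cv2
from plant import robot, cams, finish_job
def cam(name,obs=None):
    i=cams.camera_info(name)
    K=np.array([[i['fx'],0,i['cx']],[0,i['fy'],i['cy']],[0,0,1.]]);D=np.array(i['distortion'],float)
    if 'T_tool_cam' in i:
        T=np.array(i['T_tool_cam']);R=np.array(obs['eef_rot']);return K,D,R@T[:3,:3],R@T[:3,3]+np.array(obs['tool_pos'])
    return K,D,np.array(i['attitude']),np.array(i['xyz'])
def onplane(c,uv,z):
    K,D,R,p=c
    u=cv2.undistortPoints(np.array(uv,float).reshape(-1,1,2),K,D).reshape(-1,2)
    d=np.c_[u[:,0],-u[:,1],-np.ones(len(u))]@R.T
    return p+d*((z-p[2])/d[:,2])[:,None]
def shot(name,fn=None):
    o=robot.get_obs();im=cams.capture(name)
    if fn: cv2.imwrite('pics/'+fn,im[:,:,::-1])
    return im,cam(name,o)
E
python3 - <<'E'
from h import *
print(cams.camera_info('top'),cams.camera_info('side'),cams.camera_info('wrist'))
a,_=shot('top','top0.png');b,_=shot('side','side0.png')
print(robot.get_obs())
E
```

```text
{'fx': 349.087761999949, 'fy': 349.087761999949, 'cx': 260.5998935273089, 'cy': 192.61392536267516, 'distortion': array([-0.07226015,  0.        ,  0.        ,  0.        ,  0.        ]), 'xyz': array([0.39522314, 0.08521048, 0.92520418]), 'attitude': array([[-0.01063198,  0.99176512, -0.127628  ],
       [-0.99980124, -0.00839075,  0.01808549],
       [ 0.01686566,  0.12779492,  0.9916572 ]])} {'fx': 436.79796682345204, 'fy': 436.79796682345204, 'cx': 259.11670129946566, 'cy': 194.84364609937342, 'distortion': array([-0.1610599,  0.       ,  0.       ,  0.       ,  0.       ]), 'xyz': array([0.06643635, 0.80549459, 1.06572743]), 'attitude': array([[-0.84932829,  0.41654455, -0.32424081],
       [-0.52762626, -0.65143989,  0.5451941 ],
       [ 0.01587423,  0.63412673,  0.77306617]])} {'fx': 287.30290275643176, 'fy': 287.30290275643176, 'cx': 256.77334812687656, 'cy': 187.29228044341943, 'distortion': array([-0.0177713,  0.       ,  0.       ,  0.       ,  0.       ]), 'T_tool_cam': array([[ 8.63985069e-05,  9.64499309e-01,  2.64085358e-01,
         7.44677360e-02],
       [ 9.999999
[... 323 characters left out ...]
082166e-05,
        1.25737819e+00, -1.99862816e-02]), 'dq': array([ 0.00107622, -0.00065111, -0.00204266, -0.0016909 , -0.00013633,
        0.00146189]), 'joint_efforts': array([ 1.29667016e-03, -4.13332880e+01, -2.32510257e+01,  7.28734117e-02,
        4.21845820e-02, -5.85243811e-05]), 'tool_pos': array([ 0.15147949, -0.55427364,  0.230208  ]), 'eef_rot': array([[ 9.64627156e-01,  2.63617694e-01, -4.01815265e-04],
       [ 2.63618000e-01, -9.64625992e-01,  1.49845523e-03],
       [ 7.41786372e-06, -1.55137634e-03, -9.99998797e-01]]), 'contact_force': array([ 0.68597238,  0.19267726, -0.57292306]), 'torque': array([0.00065831, 0.00989256, 0.02362741]), 'gripper_width': 0.09089479287652281}
```

View pics/top0.png

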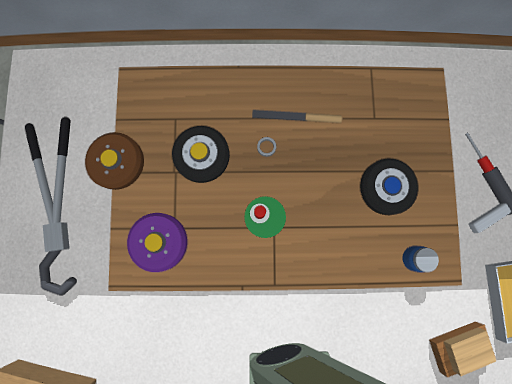

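View pics/side0.png

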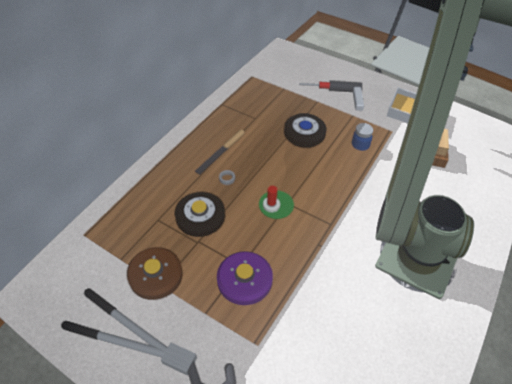

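Top view: there are three yellow-capped candidates: black wheel (200,151), brown (109,158) and purple (153,243). The black one fits because the brown and purple are excluded look-alikes. The blue-capped black wheel (392,185) is the finished one. The driver's red top is at (260,212), on the green pad (265,217). Next I'll measure these and confirm the cap in a crop.

```bash
cat >> h.py <<'E'
def blob(im,col,near,rad=60,hull=True):
    h=cv2.cvtColor(im,cv2.COLOR_RGB2HSV);H,S,V=cv2.split(h)
    m={'yellow':(H>20)&(H<33)&(S>150)&(V>100),'red':((H<6)|(H>174))&(S>150)&(V>70),'green':(H>60)&(H<85)&(S>120),
       'white':(S<40)&(V>150),'black':(V<60)}[col].astype(np.uint8)
    z=np.zeros_like(m);cv2.circle(z,near,rad,1,-1);m*=z
    c=max(cv2.findContours(m,cv2.RETR_EXTERNAL,cv2.CHAIN_APPROX_NONE)[0],key=cv2.contourArea)
    return c.reshape(-1,2).astype(float)
def circ(c,pts,z):
    P=onplane(c,pts,z)[:,:2];P=cv2.convexHull((P*1000).astype(np.float32))
    (x,y),(a,b),_=cv2.fitEllipse(P);return np.round([x,y,a,b],1)
E
python3 - <<'E'
from h import *
for n,N in (('top',dict(cap=(200,151),drv=(260,212),pad=(265,217))),('side',dict(cap=(199,207),drv=(272,195),pad=(278,205)))):
    im,c=shot(n)
    print(n,'cap',circ(c,blob(im,'yellow',N['cap'],25),.0625),'pad',circ(c,blob(im,'green',N['pad'],40),.006))
    r=blob(im,'red',N['drv'],25); print(' red box',r.min(0),r.max(0),'on z.086',circ(c,r,.086))
    w=blob(im,'white',N['drv'],14 if n=='top' else 20); print(' foot',circ(c,w,.018))
    print(' black wheel',circ(c,blob(im,'black',N['cap'],40),.048))
    if n=='top': A=im[100:270,80:310]
    else: B=im[130:300,110:340]
cv2.imwrite('pics/crop1.png',cv2.resize(np.vstack([A,B]),None,fx=1.75,fy=1.75,interpolation=3)[:,:,::-1])
E
```

```text
top cap [615.4 226.1  41.   41.6] pad [449.4  58.2 106.2 107.7]
 red box [255. 206.] [265. 218.] on z.086 [456.7  73.   27.2  29.5]
 foot [458.5  72.9  48.7  49.8]
 black wheel [611.4 223.4 145.5 150.5]
side cap [612.8 230.1  37.7  38.7] pad [469.1  77.1  45.   77.9]
 red box [268. 186.] [276. 204.] on z.086 [447.9  92.2  23.9  86.3]
 foot [455.7  76.5  50.5  54.9]
 black wheel [603.7 239.3 145.3 160. ]
```

View pics/crop1.png

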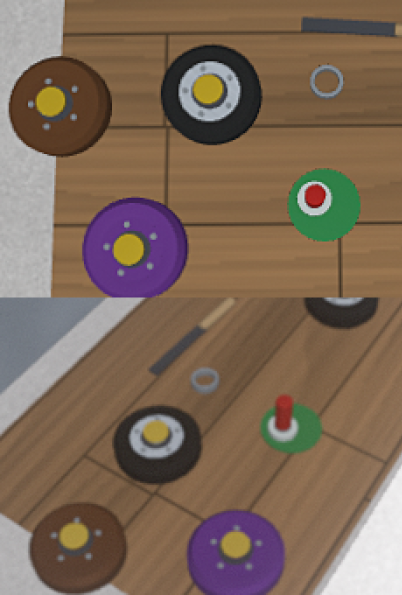

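The crop confirms it: the black wheel's yellow cap is the target, at about (615,227) mm with a diameter near 42 mm. The driver is at about (457,73) and the pad at (449,58). I'll move over the driver.

Call:
{"fn": "arm_command", "kwargs": {"targets": "0 0 0 33 -37 0 -1;0 0 0 33 -37 0 -1;0 0 0 33 -37 0 -1;0 0 0 33 -37 0 -1;0 0 0 33 -37 0 -1;0 0 0 33 -37 0 -1;0 0 0 33 -37 0 -1;0 0 0 33 -37 0 -1;0 0 0 33 -37 0 -1;0 0 0 33 -37 0 -1;0 0 0 33 -37 0 -1;0 0 0 33 -37 0 -1", "newtons": 30}}

```text
clock: 1.4
tool_pos: [0.4186, -0.0197, 0.229]
eef_rot: [[0.968, 0.251, 0.004], [0.251, -0.968, -0.001], [0.004, 0.002, -1.0]]
contact_force: [0.1, -1.0, 0.9]
gripper_width: 0.0915
```

Call:
{"fn": "arm_command", "kwargs": {"targets": "0 0 0 30 -37 0 -1;0 0 0 22 -30 0 -1;0 0 0 0 0 0 -1;0 0 0 0 0 0 -1"}}

```text
clock: 1.8
tool_pos: [0.4547, 0.0672, 0.2287]
eef_rot: [[0.966, 0.26, 0.005], [0.26, -0.966, -0.0], [0.005, 0.002, -1.0]]
contact_force: [0.3, -1.0, -0.3]
gripper_width: 0.0915
```

```bash
python3 - <<'E'
from h import *
im,c=shot('wrist','w1.png');print(robot.get_obs()['tool_pos'])
r=blob(im,'red',(256,192),250);print('red',r.min(0),r.max(0),circ(c,r,.086))
print('pad',circ(c,blob(im,'green',(256,192),400),.006))
w=blob(im,'white',tuple(int(v) for v in r.mean(0)),120);print('foot',w.min(0),w.max(0),circ(c,w,.018))
E
```

```text
[0.45470266 0.06686385 0.22872258]
red [240. 154.] [266. 188.] [464.4  72.6  28.3  37.4]
pad [451.1  57.4 107.5 108.2]
foot [234. 144.] [273. 177.] [460.5  72.1  50.8  51.2]
```

View pics/w1.png

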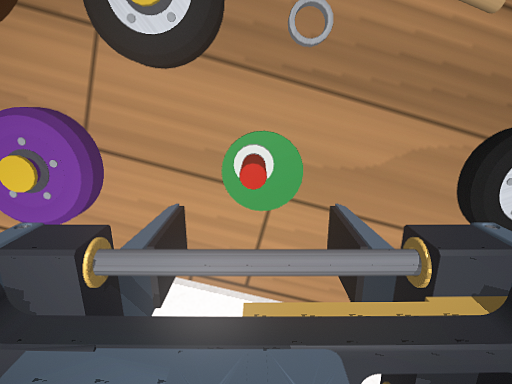

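The wrist view shows the driver (red top at 253,175) between the fingers, with the foot at about (460,72) mm. That agrees with the top view. I'll centre, descend, and stop to check before closing.

Call:
{"fn": "arm_command", "kwargs": {"targets": "0 0 0 6 -4 20 -1;0 0 0 0 0 40 -1;0 0 0 0 0 40 -1;0 0 0 0 0 40 -1;0 0 0 0 0 25 -1;0 0 0 0 0 0 -1;0 0 0 0 0 0 -1"}}

```text
clock: 2.55
tool_pos: [0.461, 0.0632, 0.0622]
eef_rot: [[0.969, 0.246, 0.013], [0.246, -0.969, -0.001], [0.012, 0.004, -1.0]]
contact_force: [0.3, 0.1, -0.8]
gripper_width: 0.0911
```

```bash
python3 - <<'E'
from h import *
im,c=shot('wrist','w2.png');o=robot.get_obs();print(o['tool_pos'],o['eef_rot'])
r=blob(im,'red',(256,192),250);print('red',r.min(0),r.max(0))
P=onplane(c,r,.086);w=(P-o['tool_pos'])@np.array(o['eef_rot']);print(w.min(0),w.max(0))
E
```

```text
[0.4610205  0.06330601 0.06245247] [[ 0.96913546  0.24618026  0.0131048 ]
 [ 0.24621596 -0.9692143  -0.00115938]
 [ 0.01241594  0.00435021 -0.99991346]]
red [212. 197.] [265. 248.]
[ 0.00722756 -0.02148936 -0.02355269] [ 0.03384033  0.00500573 -0.02314371]
```

View pics/w2.png

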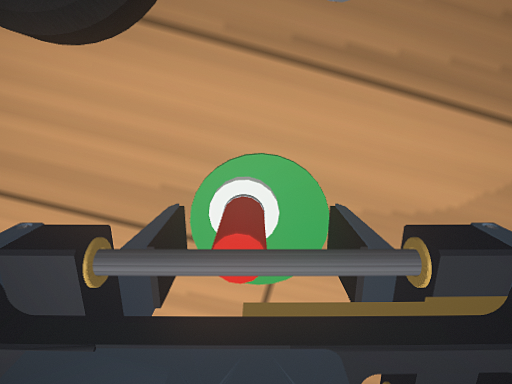

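The driver sits about 8–9 mm to the tool's −y side, because the descent drifted slightly. I'll correct position and tilt, go a little lower, then close gently.

Call:
{"fn": "arm_command", "kwargs": {"targets": "0.0045 -0.013 0 0 -9 4 -1;0 0 0 0 0 0 -1;0 0 0 0 0 0 -1", "newtons": 35}}

```text
clock: 2.9
tool_pos: [0.4613, 0.0725, 0.0619]
eef_rot: [[0.97, 0.245, 0.006], [0.245, -0.97, 0.001], [0.006, 0.0, -1.0]]
contact_force: [-0.2, 0.7, 0.2]
gripper_width: 0.0913
```

```bash
python3 - <<'E'
from h import *
im,c=shot('wrist');o=robot.get_obs();print(o['tool_pos'],o['eef_rot'])
w=blob(im,'white',(244,210),60);print('foot',circ(c,w,.018))
r=blob(im,'red',(256,192),250);w=(onplane(c,r,.086)-o['tool_pos'])@np.array(o['eef_rot']);print(w.min(0),w.max(0))
E
```

```text
[0.46136028 0.07251908 0.06186439] [[ 9.69524379e-01  2.44912923e-01  6.33544017e-03]
 [ 2.44909800e-01 -9.69545028e-01  1.27621388e-03]
 [ 6.45505579e-03  3.14290915e-04 -9.99979117e-01]]
foot [460.4  72.1  50.8  54.2]
[ 0.00742669 -0.01249445 -0.02409208] [ 0.03250644  0.01293876 -0.02392613]
```

Call:
{"fn": "arm_command", "kwargs": {"targets": "0 -0.007 0 0 0 8 -1;0 0 0 0 0 0 -1;0 0 0 0 0 0 0.3;0 0 0 0 0 0 1;0 0 0 0 0 0 1;0 0 0 0 0 0 1;0 0 0 0 0 0 1;0 0 0 0 0 0 1"}}

```text
clock: 3.75
tool_pos: [0.4617, 0.0728, 0.0538]
eef_rot: [[0.969, 0.246, 0.0], [0.246, -0.969, -0.001], [0.0, 0.001, -1.0]]
contact_force: [0.7, 0.3, -0.6]
gripper_width: 0.0463
```

Call:
{"fn": "arm_command", "kwargs": {"targets": "0 0 0 0 0 0 1;0 0 0 0 0 0 1;0 0 0 0 0 0 1;0 0 0 0 0 0 1;0 0 0 0 0 0 1"}}

```text
clock: 4.25
tool_pos: [0.4617, 0.0728, 0.0538]
eef_rot: [[0.969, 0.245, 0.0], [0.245, -0.969, -0.0], [0.0, 0.0, -1.0]]
contact_force: [0.3, -0.3, 0.3]
gripper_width: 0.0295
```

Gripped (opening 29.5 mm). Next I'll lift it and move over toward the cap.

Call:
{"fn": "arm_command", "kwargs": {"targets": "0 0 0 0 0 -30 1;0 0 0 0 0 -40 1;0 0 0 0 0 -40 1;0 0 0 20 -12 0 1;0 0 0 32 -19 0 1;0 0 0 32 -19 0 1;0 0 0 32 -19 0 1;0 0 0 32 -19 0 1;0 0 0 30 -18 0 1;0 0 0 0 0 0 1;0 0 0 0 0 0 1"}}

```text
clock: 5.35
tool_pos: [0.6082, 0.2232, 0.1602]
eef_rot: [[0.97, 0.244, -0.014], [0.244, -0.97, -0.004], [-0.014, 0.001, -1.0]]
contact_force: [-0.8, 0.6, -3.3]
gripper_width: 0.0296
```

```bash
python3 - <<'E'
from h import *
im,c=shot('wrist','w3.png');o=robot.get_obs();print(o['tool_pos'],o['eef_rot'])
im2,c2=shot('top');im3,c3=shot('side')
cv2.imwrite('pics/m3.png',np.hstack([cv2.resize(im,(400,300)),cv2.resize(im3[110:260,130:330],(400,300),interpolation=3)])[:,:,::-1])
E
```

```text
[0.60817403 0.2231918  0.16027561] [[ 9.69748787e-01  2.43755273e-01 -1.30636032e-02]
 [ 2.43730066e-01 -9.69836748e-01 -3.51247910e-03]
 [-1.35257478e-02  2.22229468e-04 -9.99908498e-01]]
```

View pics/m3.png

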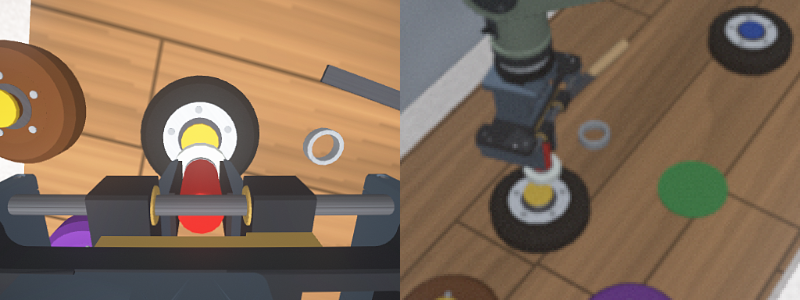

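The wrist and side views show the driver held upright just short of the yellow cap (wrist panel: cap at 200,137, foot at 200,158). I'll fit circles of known radius to the visible arcs of the cap and wheel.

```bash
python3 - <<'E'
from h import *
from scipy.optimize import least_squares
im,c=shot('wrist');o=robot.get_obs();t=np.array(o['tool_pos'])
def fit(P,r,x0):
    s=least_squares(lambda p:np.hypot(*(P-p).T)-r,x0,loss='soft_l1',f_scale=.001);return s.x,np.abs(s.fun).mean()
y=blob(im,'yellow',(256,172),40);y=y[y[:,1]<np.percentile(y[:,1],60)]
print('cap',fit(onplane(c,y,.0625)[:,:2],.022,[.615,.227]))
h=blob(im,'white',(256,180),70);print(h.min(0),h.max(0))
b=blob(im,'black',(256,160),82);b=b[b[:,1]<150];P=onplane(c,b,.048)[:,:2]
print('wheel',fit(P,.075,[.615,.227]))
print(t)
for s in 'top','side':
    im,c=shot(s)
    K,D,R,p=c
    Q=np.array([t+[0,0,-.048+.006]]);q=(Q-p)@R;print(s,'foot pred px',cv2.projectPoints(q*[1,-1,-1],np.zeros(3),np.zeros(3),K,D)[0].ravel())
    if s=='side':
        w=blob(im,'white',(206,192),9);print(w.min(0),w.max(0))
E
```

```text
cap (array([0.61607946, 0.2256045 ]), np.float64(0.00046659364055348613))
[208. 130.] [302. 225.]Traceback (most recent call last):
  File "<stdin>", line 9, in <module>
  File "h.py", line 11, in onplane
    u=cv2.undistortPoints(np.array(uv,float).reshape(-1,1,2),K,D).reshape(-1,2)
      ~~~~~~~~~~~~~~~~~~~^^^^^^^^^^^^^^^^^^^^^^^^^^^^^^^^^^^^^^^^
cv2.error: OpenCV(4.12.0) /io/opencv/modules/calib3d/src/undistort.dispatch.cpp:347: error: (-215:Assertion failed) CV_IS_MAT(_src) && CV_IS_MAT(_dst) && (_src->rows == 1 || _src->cols == 1) && (_dst->rows == 1 || _dst->cols == 1) && _src->cols + _src->rows - 1 == _dst->rows + _dst->cols - 1 && (CV_MAT_TYPE(_src->type) == CV_32FC2 || CV_MAT_TYPE(_src->type) == CV_64FC2) && (CV_MAT_TYPE(_dst->type) == CV_32FC2 || CV_MAT_TYPE(_dst->type) == CV_64FC2) in function 'cvUndistortPointsInternal'
```

All three cap estimates agree, at about (615.5,226) mm. I'll centre the driver, level it, and descend to just above the cap.

Call:
{"fn": "arm_command", "kwargs": {"targets": "0 0.0135 0 10 -1.5 0 1;0 0 0 0 0 0 1;0 0 0 0 0 18 1;0 0 0 0 0 17 1;0 0 0 0 0 0 1;0 0 0 0 0 0 1", "newtons": 45}}

```text
clock: 6.15
tool_pos: [0.6182, 0.2243, 0.1287]
eef_rot: [[0.971, 0.24, 0.006], [0.24, -0.971, 0.001], [0.006, 0.0, -1.0]]
contact_force: [-0.1, -0.2, -2.5]
gripper_width: 0.0296
```

```bash
python3 - <<'E'
from h import *
im,c=shot('wrist');a,_=shot('side');b,_=shot('top');o=robot.get_obs();print(o['tool_pos'],o['eef_rot'],o['contact_force'])
cv2.imwrite('pics/m4.png',np.hstack([cv2.resize(im[100:270,150:360],(400,324)),cv2.resize(a[160:241,140:240],(400,324),interpolation=3)])[:,:,::-1])
E
```

```text
[0.61835484 0.22451072 0.12906405] [[ 9.70664270e-01  2.40333892e-01  7.10604463e-03]
 [ 2.40329547e-01 -9.70690240e-01  1.47183620e-03]
 [ 7.25150030e-03  2.79133681e-04 -9.99973669e-01]] [-0.41692189  0.73009125 -1.83393964]
```

View pics/m4.png

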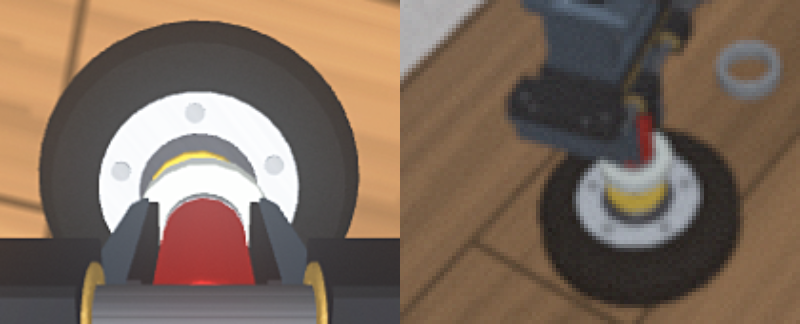

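The foot is centred over the cap with a gap of about 18 mm. A small trim, then I'll press in small steps.

Call:
{"fn": "arm_command", "kwargs": {"targets": "0 -0.006 0 0 -2.5 8 1;0 0 0 0 0 6 1;0 0 0 0 0 4 1;0 0 0 0 0 4 1;0 0 0 0 0 4 1"}}

```text
clock: 6.8
tool_pos: [0.6191, 0.2277, 0.1054]
eef_rot: [[0.971, 0.241, 0.005], [0.241, -0.971, 0.001], [0.006, -0.0, -1.0]]
contact_force: [-2.2, -0.7, 7.7]
gripper_width: 0.0294
```

Call:
{"fn": "arm_command", "kwargs": {"targets": "0 -0.003 0 -1 0 4 1;0 0 0 0 0 4 1;0 0 0 0 0 4 1"}}

```text
clock: 7.1
tool_pos: [0.6192, 0.2278, 0.0996]
eef_rot: [[0.971, 0.241, 0.007], [0.241, -0.971, 0.002], [0.007, -0.0, -1.0]]
contact_force: [-6.5, -2.8, 24.5]
gripper_width: 0.0294
```

Call:
{"fn": "arm_command", "kwargs": {"targets": "0 0 0 -1 0 4 1;0 0 0 0 0 4 1;0 0 0 0 0 3 1"}}

```text
clock: 7.4
tool_pos: [0.6188, 0.2276, 0.0997]
eef_rot: [[0.97, 0.241, 0.013], [0.241, -0.971, 0.004], [0.013, -0.0, -1.0]]
contact_force: [-4.5, -1.4, 10.5]
gripper_width: 0.0295
```

```bash
python3 - <<'E'
from h import *
im,c=shot('wrist');a,_=shot('side');o=robot.get_obs();print(o['tool_pos'],o['contact_force'])
cv2.imwrite('pics/m5.png',np.hstack([cv2.resize(im[100:270,150:360],(400,324)),cv2.resize(a[160:241,140:240],(400,324),interpolation=3)])[:,:,::-1])
E
```

```text
[0.61881986 0.22766981 0.09966977] [-4.61631315 -2.59236428 13.78459995]
```

View pics/m5.png

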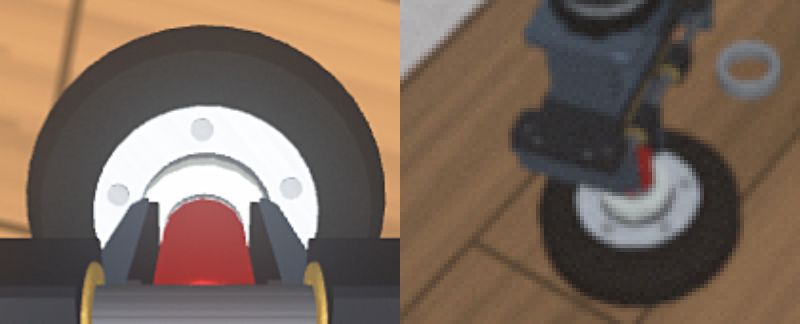

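The TCP is stopped at 0.0997, so the foot's underside is at about 52 mm, the home height. The yellow is hidden under the foot in both views. One firmer push will confirm the hard stop.

Call:
{"fn": "arm_command", "kwargs": {"targets": "0 -0.008 0 -1 0 7 1;0 0 0 0 0 7 1;0 0 0 0 0 7 1"}}

```text
clock: 7.8
tool_pos: [0.6196, 0.2279, 0.0992]
eef_rot: [[0.97, 0.241, 0.016], [0.241, -0.97, 0.005], [0.016, -0.001, -1.0]]
contact_force: [-11.0, -3.9, 31.6]
gripper_width: 0.0294
```

It is a hard stop: 32 N with the height unchanged. Now I'll lift straight up and return to the pad.

Call:
{"fn": "arm_command", "kwargs": {"targets": "0 -0.008 0 0 0 -10 1;0 0 0 0 0 -30 1;0 0 0 0 0 -35 1;0 0 0 -20 12 0 1;0 0 0 -36 22 0 1;0 0 0 -36 22 0 1;0 0 0 -36 22 0 1;0 0 0 -36 22 0 1;0 0 0 -30 18 0 1;0 0 0 0 0 0 1;0 0 0 0 0 0 1"}}

```text
clock: 8.9
tool_pos: [0.4532, 0.0617, 0.1755]
eef_rot: [[0.97, 0.243, 0.015], [0.243, -0.97, 0.005], [0.016, -0.001, -1.0]]
contact_force: [-0.3, -1.1, -2.8]
gripper_width: 0.0293
```

```bash
python3 - <<'E'
from h import *
im,c=shot('side');b,ct=shot('top');w,cw=shot('wrist');o=robot.get_obs();print(o['tool_pos'],o['eef_rot'],o['contact_force'])
for z in (.052,.0625): print(z,circ(c,blob(im,'yellow',(199,207),25),z),circ(ct,blob(b,'yellow',(200,151),25),z))
print('pad',circ(ct,blob(b,'green',(265,217),40),.006))
cv2.imwrite('pics/m6.png',np.hstack([cv2.resize(w,(400,300)),cv2.resize(im[130:265,140:320],(400,300),interpolation=3)])[:,:,::-1])
E
```

```text
[0.45400989 0.06253176 0.17518281] [[ 9.69524251e-01  2.44566643e-01  1.44873686e-02]
 [ 2.44524178e-01 -9.69631994e-01  4.66070058e-03]
 [ 1.51872680e-02 -9.76150350e-04 -9.99884190e-01]] [ 0.81465944  0.64550618 -2.10668023]
0.052 [612.8 230.4  37.9  39.7] [615.8 226.1  41.8  42.9]
0.0625 [607.2 236.4  37.6  39.3] [613.1 224.4  41.3  42.4]
pad [411.2  49.2  26.3  78.1]
```

View pics/m6.png

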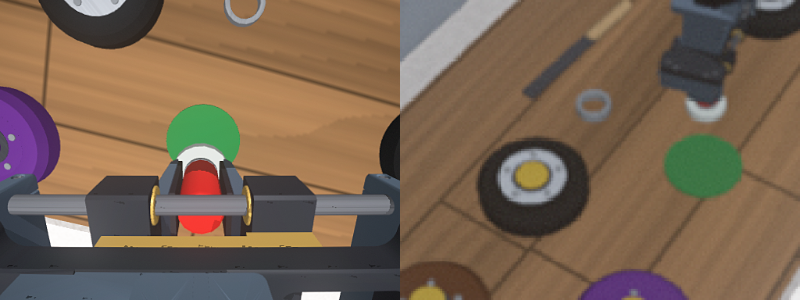

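The cap's position matches the earlier estimate when cast on z = 52 mm, so it is home. The driver is held upright over the pad. Next I'll lower it.

Call:
{"fn": "arm_command", "kwargs": {"targets": "0 -0.008 0 -2 2 15 1;0 0 0 0 0 35 1;0 0 0 0 0 30 1;0 0 0 0 0 20 1;0 0 0 0 0 8 1;0 0 0 0 0 0 1"}}

```text
clock: 9.65
tool_pos: [0.4621, 0.0651, 0.0644]
eef_rot: [[0.968, 0.25, 0.016], [0.25, -0.968, 0.004], [0.016, -0.0, -1.0]]
contact_force: [-0.3, -0.1, -3.0]
gripper_width: 0.0296
```

Call:
{"fn": "arm_command", "kwargs": {"targets": "0 -0.015 0 -8 3 0 1;0 0 0 0 0 3 1;0 0 0 0 0 3 1;0 0 0 0 0 3 1;0 0 0 0 0 2 1"}}

```text
clock: 10.15
tool_pos: [0.4582, 0.0605, 0.0559]
eef_rot: [[0.968, 0.251, 0.008], [0.251, -0.968, 0.001], [0.008, 0.001, -1.0]]
contact_force: [0.1, 0.3, -2.4]
gripper_width: 0.0296
```

Call:
{"fn": "arm_command", "kwargs": {"targets": "0 -0.006 0 0 0 2 1;0 0 0 0 0 2 1;0 0 0 0 0 1 1"}}

```text
clock: 10.45
tool_pos: [0.4583, 0.0605, 0.0538]
eef_rot: [[0.968, 0.251, 0.002], [0.251, -0.968, -0.0], [0.002, 0.001, -1.0]]
contact_force: [-1.8, 0.2, 4.1]
gripper_width: 0.0294
```

Contact: the force went from −2.4 to +4.1 N at z = 0.0538, the same height as at the grasp. Releasing now. I'll open fully first, then rise.

Call:
{"fn": "arm_command", "kwargs": {"targets": "0 0 0 0 0 0 0.3;0 0 0 0 0 0 0;0 0 0 0 0 0 -1;0 0 0 0 0 0 -1;0 0 0 0 0 0 -1;0 0 0 0 0 0 -1;0 0 0 0 0 0 -1;0 0 0 0 0 0 -1;0 0 0 0 0 0 -1"}}

```text
clock: 11.35
tool_pos: [0.4597, 0.0606, 0.0543]
eef_rot: [[0.968, 0.251, 0.005], [0.251, -0.968, -0.0], [0.005, 0.001, -1.0]]
contact_force: [0.6, 0.1, 0.3]
gripper_width: 0.0905
```

Call:
{"fn": "arm_command", "kwargs": {"targets": "0 0 0 0 0 -20 -1;0 0 0 0 0 -40 -1;0 0 0 0 0 -45 -1;0 0 0 0 0 -45 -1;0 0 0 0 0 -20 -1;0 0 0 0 40 0 -1;0 0 0 0 45 0 -1;0 0 0 0 45 0 -1;0 0 0 0 45 0 -1;0 0 0 0 45 0 -1;0 0 0 0 0 0 -1;0 0 0 0 0 0 -1"}}

```text
clock: 12.55
tool_pos: [0.5164, -0.1593, 0.2322]
eef_rot: [[0.967, 0.255, 0.007], [0.255, -0.967, -0.001], [0.007, 0.002, -1.0]]
contact_force: [0.2, 1.5, 0.1]
gripper_width: 0.0912
```

```bash
python3 - <<'E'
from h import *
im,c=shot('side');b,ct=shot('top');o=robot.get_obs();print(o['clock'],o['tool_pos'],o['contact_force'],np.abs(o['dq']).max())
print('cap .052',circ(c,blob(im,'yellow',(199,207),25),.052),circ(ct,blob(b,'yellow',(200,151),25),.052))
print('pad',circ(ct,blob(b,'green',(265,217),40),.006),'red.086',circ(ct,blob(b,'red',(265,217),25),.086),'foot.018',circ(ct,blob(b,'white',(265,215),18),.018))
cv2.imwrite('pics/m7.png',np.hstack([cv2.resize(b[100:280,140:380],(400,300)),cv2.resize(im[130:265,140:320],(400,300),interpolation=3)])[:,:,::-1])
E
```

```text
12.65 [ 0.516411   -0.1583162   0.23240232] [-0.122787    0.00254821 -0.13278452] 0.021305846738321192
cap .052 [612.9 230.4  37.9  39.6] [615.8 226.1  41.8  42.9]
pad [449.4  58.2 106.2 107.7] red.086 [453.4  60.3  26.9  29.8] foot.018 [454.8  60.1  49.6  49.8]
```

View pics/m7.png

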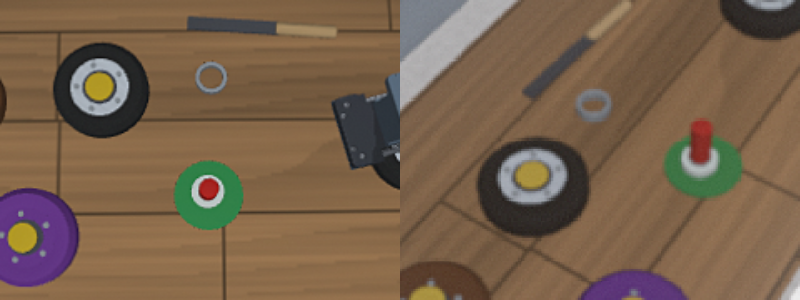

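The driver stands upright on the pad, about 6 mm off centre. The cap is flush and the robot is clear. Handing in.

```bash
python3 -c "
from plant import finish_job
print(finish_job())"
```

```text
the job is handed in; nothing more can be done
None
```

I pressed the black wheel's yellow cap home with the driver, stood the driver back on the green pad, released it and handed the job in at about 12.7 s. No verdict is reported.

- **Pressing:** the cap stopped dead at about 32 N, with the foot's underside at about 52 mm, the home height. The top and side views agree with that height to about 5 mm.
- **Driver:** in the last pictures it stands upright on the pad, about 6 mm off centre.
- **Robot:** it was clear of everything, with a contact force near zero.
- **Failed or disagreed:**
  - One wheel-rim fit crashed because it found no pixels, so I relied on the three agreeing cap measurements instead.
  - The pad measurement taken while the driver hung above it was spoiled by occlusion, so I ignored it.
  - Under load the tool leaned about 0.016 rad, well inside the 10° limit.

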